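Step the spindle down four clicks on the jog dial, then set zero

TASK

Bring the engraver's cutter down to the work: on the console, push the jog dial's spinner clockwise (seen from above) with a fingertip, exactly four clicks on from where it stands and never onto a fifth. Only then press the blue button fully in with a fingertip to set zero, and let it go. Do not press the green start button or the red emergency stop, do not force or squeeze the dial, and leave the loose tools and parts where they lie.

Things in the scene. Friction and masses are not known exactly. Their poses are not given: they have to be found in the camera images.
- console: Grey flat-topped console with a dark face, 150 (x) by 330 (y) by 56 mm high, fixed. Origin: centre of its underside; at yaw 0 its +x points away from the robot, z up. On its face: black jog dial at (0, -85) mm, blue button (-30, 20), green start button (-30, 80), red mushroom emergency stop on a yellow collar (38, 128), its top 91 mm above the bench; a flat read-out (43, 35).
- jog_unit: The jog dial with its black flange (112 mm diameter, 2 mm thick, let into the console's face; 20 white marks, one per click). Origin: on the dial's axis, at the console's face. It is mounted at any angle: its +y points from the axis to where the spinner stands with the dial at 0.
- dial_axis (a point): Point on the jog dial's vertical axis, level with the dial's flat upper face, 74 mm above the bench. The dial is a black knurled disc, 80 mm diameter, 16 mm thick, with a white line near its rim beyond the spinner.
- spinner (a point): Centre of the top of the spinner: an upright aluminium post of 13 mm diameter, rigid with the dial, 28 mm from the dial's axis, standing 26 mm above the dial's face (top 100 mm above the bench). Push it sideways, square to the radius, to turn the dial.
- dial (a joint): Dial angle, rad, grows clockwise seen from above, endless. It rests in clicks at whole multiples of 0.314 (20 a turn, the printed marks) and starts at rest at 0. A click: the push at the spinner is about 5 N on leaving the rest, falls to nothing midway, then the dial jumps ahead by itself into the next rest. Each lowers the spindle 1 mm.
- zero_button_top (a point): Centre of the top of the blue set-zero button, 28 mm diameter, in a steel housing, 78 mm above the bench; pressed straight down, travel 6 mm, about 5 N fully down; springs back.
- zero_button (a joint): Travel of the blue button in m: 0 out, 0.006 fully in.
- start_button (a joint): Travel of the green start button (same kind and height as the blue one, 60 mm to its +y side) in m: 0 out, 0.006 in. Not to be pressed.
- estop (a joint): Travel of the red mushroom emergency stop in m: 0 out, 0.006 in. Not to be pressed.
- collet_nut: Loose dark hexagonal collet nut, 27 mm across, 21 mm high, on the bench beside the console. Origin: centre of its underside.
- collet_wrench: Loose steel spanner, 150 mm long, lying on the bench on the robot's side of the console. Origin under its middle.
- cutter_case: Loose orange case with a clear lid, 70 x 50 x 26 mm, on the bench beside the console. Origin: centre of its underside.
- spring_clamp: Loose blue spring clamp, about 165 mm long, 20 mm high, lying on the bench. Origin below its pivot.
- caliper: Loose steel caliper, 210 mm long, 15 mm high, lying on the bench. Origin under the middle of its beam.
- offcut: Loose plywood offcut, 110 x 140 x 12 mm, lying on the bench. Origin: centre of its underside.
- spray_can: Loose upright aerosol can with a red cap, 53 mm diameter, 150 mm high. Origin: centre of its underside.

How it is judged:
By the outcome, as a careful person would: the job done as asked, in the order asked, and still so for the second after the job is handed in, with the robot touching nothing.
It also fails if it takes over 53 s, if anything falls off the work surface, if the arm or the gripper's body presses on something with over 40 N, if the wrist force passes 120 N, or if a joint passes its speed limit or range.

ROBOT

A 6-joint arm with a two-finger parallel gripper is mounted at the origin on the work surface. World frame = base frame: x ahead of the robot, y to its left, z up, the work surface at z = 0. Lengths are in m, angles in degrees, forces in N, time in s.
With the tool pointing down it reaches from about 0.3 to 0.775 m from the base axis. Payload 14.6 kg.
Tool frame: the origin (TCP) lies on the centre line of the jaws, within the pads' length; the fingertips stand ahead of it and the grasp point (between the pads) lies 6 mm ahead of it (robot.tip_extent is the x of the fingertips in the tool frame, in m); x points along the fingers, y is the direction in which the jaws open and shut, and the axes are right-handed (so a half turn about x gives the same grasp; the last joint's range is limited). The gripper opens to 94 mm and grips with 3 to 60 N. Pads are 16 mm wide; open, the fingers measure 119 mm over their backs; the gripper's body (75 mm by 177 mm) begins 78 mm behind the grasp point.
Start: joints at [63.965, 17.183, 87.147, -0, 75.671, -3.816], TCP at [0.208, 0.509, 0.23] pointing down, gripper open.
Joint ranges: [-173.82, 173.82], [-45.26, 126.66], [13.44, 144.39], [-59.66, 239.66], [0, 175.72], [-146.38, 146.38]. Speed limits (degrees/s): [127.2, 127.2, 147.25, 180, 180, 180].

INTERFACE

Orientations are given as [roll, pitch, yaw] about the fixed x, y, z axes, in that order (R = Rz(yaw) Ry(pitch) Rx(roll)).
In Python, from cell import robot, vision gives the robot as it stands.
- The arm moves only by the shell command python3 -m handwheel 'ROWS'. ROWS is JSON, a list of rows, each a list of 7 numbers: the turn, a rotation vector about the tool's x, y, z in rad, then the shift along the tool's x, y, z in m, then the opening, from -1 (shut) to 1 (fully open). A call has exactly 5 rows; each row shifts and turns the pose as measured when the row begins, along the tool's axes as they then stand; what a row does not reach is not made up. A row lasts 1/8 s, in which the tool goes at most 62.5 mm and 10.7 degrees, less where a joint would pass 70% of its speed; a pose out of reach is approached as far as the arm can. A call with a gripper value outside its range is refused whole. The fingers move at their own pace and stop on an object; the grip force is fixed at half the most. Time passes only in rows, so rows that do not move let the fingers close, or fill a call up. It gives the time, the measured TCP pose, the force and the opening at its end, in the units of the state.
- robot.state(): the state, without advancing time (a new reading comes with each control period).
- vision.snapshot(name): name is "scene" or "top"; returns a dict with "color" (400x640x3 uint8, blue, green, red), "fx", "fy", "cx", "cy" (pixels), "dist" ([k1, k2, p1, p2, k3] as OpenCV has them; the pictures are not rectified), "camera_from_world" (4x4, takes a point from world to camera coordinates). Camera axes: x right, y down, z forward; pixel columns grow to the right and rows downward; lengths in m; the calibration is good to about 2 mm. A picture is of the moment at which its call begins. There is no depth.
- robot.close_job(): hands the job in, once; it reports no verdict.
The state is a dict: "t": time; "qpos": joint angles; "dq": joint speeds; "joint_torque": joint torques, N m; "tcp_pos": TCP position; "tool_rot": TCP orientation; "wrist_force": force on the tool from outside, world axes, zero at the start; "ft_torque": the same for the moment, N m; "gripper_width": opening from 0.0 (shut) to 1.0 (fully open).
Only numpy, scipy, OpenCV 4.12 (cv2) and the standard library are available. Lean on these libraries where they do the work, as an engineer would, in place of code of your own. Each camera call takes 0.05 s, during which the arm holds its last target.

## Working session

There is one attempt and no reset: what is moved stays moved. The work goes in short steps, Python scripts to look and compute and a shell command to move; the robot and the scene stay as the last step left them, time stands still between calls to the robot, and variables do not carry over. Pictures are saved under pics/ and viewed, and the job is handed in when it is done.

```bash
ls; mkdir -p pics; python3 - <<'E'
from cell import robot, vision
import cv2
print(robot.state(), robot.tip_extent)
for n in("scene","top"):
    s=vision.snapshot(n); cv2.imwrite(f"pics/{n}0.png",s["color"]); print({k:v for k,v in s.items() if k!="color"})
E
```

```text
pics
{'t': 0.0, 'qpos': array([ 6.39645544e+01,  1.72158509e+01,  8.71804364e+01, -1.20528306e-03,
        7.56710468e+01, -3.81704510e+00]), 'dq': array([-0.00445318,  0.03470943,  0.04748613,  0.00516299,  0.02143147,
        0.06941185]), 'joint_torque': array([-3.66974018e-05, -5.31809521e+01, -3.52730370e+01,  7.07636168e-02,
        2.44434597e-02, -9.45700231e-05]), 'tcp_pos': array([0.20788856, 0.50894006, 0.22988318]), 'tool_rot': array([ -92.82375187,   89.9326558 , -115.04185339]), 'wrist_force': array([-0.07016955,  0.04643394,  0.05566888]), 'ft_torque': array([ 0.03077883, -0.03494256, -0.02218294]), 'gripper_width': 1.0027067279342616} 0.025
{'fx': 501.39902846891965, 'fy': 501.39902846891965, 'cx': 322.1033320805885, 'cy': 205.04139193463521, 'dist': array([-0.07231432,  0.        ,  0.        ,  0.        ,  0.        ]), 'camera_from_world': array([[-0.17286307,  0.98482279, -0.01557001,  0.07883043],
       [ 0.79030758,  0.12925144, -0.59892237, -0.33816524],
       [-0.58781995, -0.11583666, -0.80065572,  1.86280675],
       [ 0.        ,  0.        ,  0.        ,  1.        ]])}
{'fx': 453.2780800916758, 'fy': 453.2780800916758, 'cx': 318.4140023752051, 'cy': 206.69708271411767, 'dist': array([-0.06093485,  0.        ,  0.        ,  0.        ,  0.        ]), 'camera_from_world': array([[-0.02739391, -0.99943379, -0.01953659,  0.03452967],
       [-0.99222879,  0.02955905, -0.12086475,  0.52832037],
       [ 0.1213738 ,  0.01607381, -0.99247672,  1.32246393],
       [ 0.        ,  0.        ,  0.        ,  1.        ]])}
```

View pics/scene0.png

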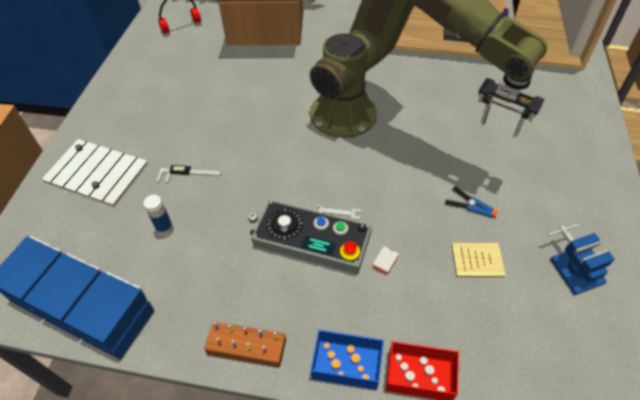

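View pics/top0.png

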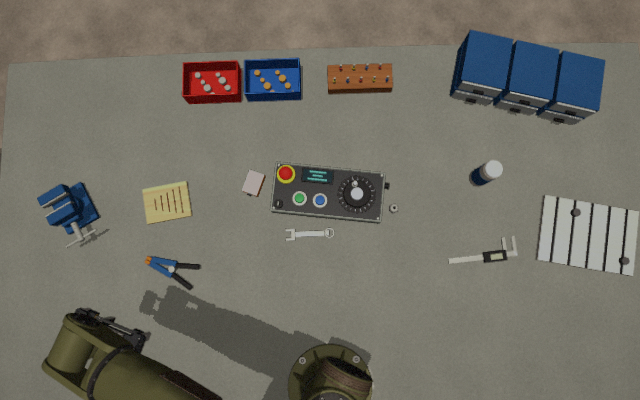

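The scene view shows the console around pixel (312,236), with the dial at (284,221). In the top view the console is around (329,192) and the dial at (357,193). I'll zoom in on both.

```bash
python3 - <<'E'
import cv2
a=cv2.imread("pics/top0.png")[150:235,260:405]; b=cv2.imread("pics/scene0.png")[190:280,240:385]
cv2.imwrite("pics/topz.png",cv2.resize(a,None,fx=5.5,fy=5.5,interpolation=cv2.INTER_CUBIC))
cv2.imwrite("pics/scenez.png",cv2.resize(b,None,fx=5.5,fy=5.5,interpolation=cv2.INTER_CUBIC))
E
```

```text
(no output)
```

View pics/topz.png

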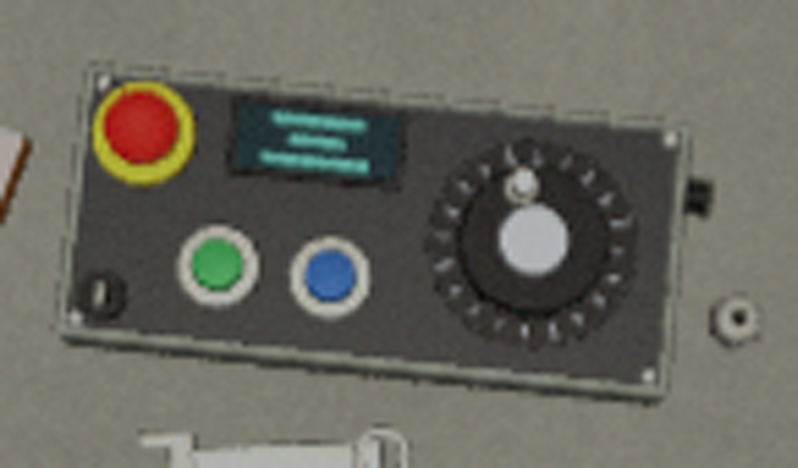

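View pics/scenez.png

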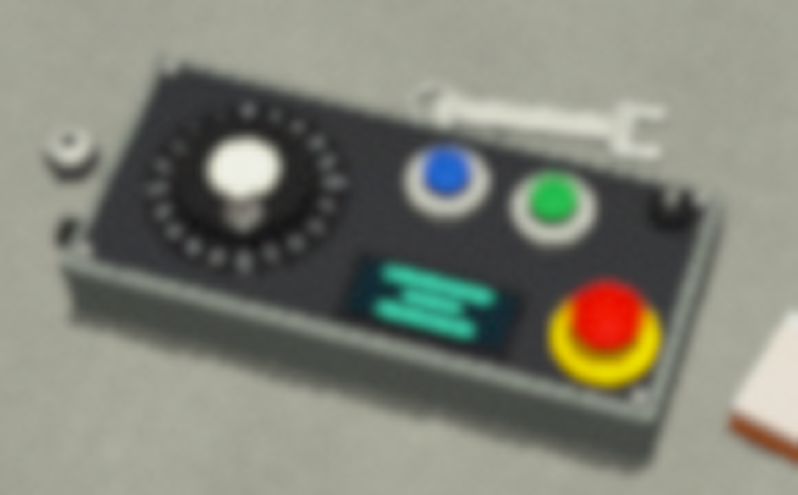

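```bash
cat > h.py <<'E'
import numpy as np, cv2
from scipy.optimize import least_squares
from cell import robot, vision
def proj(s,P):
    P=np.atleast_2d(P); M=s["camera_from_world"]; r,_=cv2.Rodrigues(M[:3,:3])
    return cv2.projectPoints(P.astype(float),r,M[:3,3],np.array([[s["fx"],0,s["cx"]],[0,s["fy"],s["cy"]],[0,0,1.]]),s["dist"])[0][:,0]
def back(s,uv,z):
    p=cv2.undistortPoints(np.array([[uv]],float),np.array([[s["fx"],0,s["cx"]],[0,s["fy"],s["cy"]],[0,0,1.]]),s["dist"])[0,0]
    M=s["camera_from_world"];R=M[:3,:3];c=-R.T@M[:3,3];d=R.T@np.array([*p,1]);return c+d*(z-c[2])/d[2]
E
cat > m1.py <<'E'
from h import *
S={n:vision.snapshot(n) for n in("scene","top")}
def z2(n,zx,zy):
    o=(260,150) if n=="top" else (240,190)
    return np.array([o[0]+(zx+.5)/5.5-.5,o[1]+(zy+.5)/5.5-.5])
L={"blue":(-.03,.02,.078),"green":(-.03,.08,.078),"estop":(.038,.128,.091),"flange":(0,-.085,.056),
"dialface":(0,-.085,.074)}
obs=[("top","blue",330,275),("top","green",218,265),("top","estop",142,128),("top","flange",530,242),
("scene","blue",446,170),("scene","green",553,197),("scene","estop",607,314),("scene","flange",246,187)]
def W(p,l):
    c,s=np.cos(p[2]),np.sin(p[2]);return np.array([p[0]+c*l[0]-s*l[1],p[1]+s*l[0]+c*l[1],l[2]])
f=lambda p:np.concatenate([proj(S[n],W(p,L[k]))[0]-z2(n,a,b) for n,k,a,b in obs])
r=least_squares(f,[.55,0,0]); p=r.x
print("console",p[:2],np.degrees(p[2])); print(np.round(r.fun.reshape(-1,2),2))
for k in L: print(k,np.round(W(p,L[k]),4))
for n in S:
    fr=lambda p_:None
    sub=[o for o in obs if o[0]==n]
    rr=least_squares(lambda p:np.concatenate([proj(S[n],W(p,L[k]))[0]-z2(n,a,b) for _,k,a,b in sub]),p).x
    print(n,rr)
A=W(p,L["dialface"])
for n,uv in(("top",(521,179)),("scene",(241,208))):
    q=back(S[n],z2(n,*uv),.100); d=q-A; print("spinner",n,q,"r",np.hypot(*d[:2]),"ang",np.degrees(np.arctan2(d[1],d[0])))
from itertools import product
for n,uv in(("top",(533,240)),("scene",(243,166))):
    for z in(.074,.09,.1,.12): print("hub",n,z,back(S[n],z2(n,*uv),z)[:2]-A[:2])
E
python3 m1.py
```

```text
console [ 0.57059912 -0.01047019] -7.484712826645584
[[ 0.5   0.21]
 [ 0.27 -0.03]
 [-0.12 -0.57]
 [ 0.79  0.73]
 [ 0.32  0.24]
 [ 0.4   0.19]
 [ 0.29 -0.54]
 [ 0.34  0.91]]
blue [0.5435 0.0133 0.078 ]
green [0.5513 0.0728 0.078 ]
estop [0.6249 0.1115 0.091 ]
flange [ 0.5595 -0.0947  0.056 ]
dialface [ 0.5595 -0.0947  0.074 ]
scene [ 0.56954734 -0.01156911 -0.14539605]
top [ 0.57131108 -0.00943149 -0.11901394]
spinner top [ 0.58837513 -0.08608628  0.1       ] r 0.03011995237064818 ang 16.708723604109323
spinner scene [ 0.59914094 -0.08624759  0.1       ] r 0.04051537818042315 ang 12.108093798918024
hub top 0.074 [0.00056726 0.00184702]
hub top 0.09 [-0.00183261  0.00295869]
hub top 0.1 [-0.00333252  0.00365349]
hub top 0.12 [-0.00633236  0.00504309]
hub scene 0.074 [-0.00432817 -0.00227391]
hub scene 0.09 [0.0064688  0.00139502]
hub scene 0.1 [0.01321691 0.0036881 ]
hub scene 0.12 [0.02671313 0.00827427]
```

```bash
cat > m2.py <<'E'
from h import *
import sys
tag=sys.argv[1]
S={n:vision.snapshot(n) for n in("scene","top")}
A=np.array([.5595,-.0947,0]); out=[]
for n in S:
    c=proj(S[n],A+[0,0,.074])[0]; o=np.round(c-22).astype(int); F=13
    im=cv2.resize(S[n]["color"][o[1]:o[1]+44,o[0]:o[0]+44],None,fx=F,fy=F,interpolation=cv2.INTER_CUBIC)[:,:400*2]
    im2=im.copy()
    def dr(P,col):
        uv=((proj(S[n],P)-o+.5)*F-.5); cv2.polylines(im2,[np.round(uv).astype(int)],True,col,1,cv2.LINE_AA)
    t=np.linspace(0,2*np.pi,60); ring=lambda c,r,z:np.c_[c[0]+r*np.cos(t),c[1]+r*np.sin(t),0*t+z]
    dr(ring(A,.056,.058),(0,255,255)); dr(ring(A,.04,.074),(0,255,0))
    a=np.radians(float(sys.argv[2])); q=A+.028*np.array([np.cos(a),np.sin(a),0])
    dr(ring(q,.0065,.1),(0,0,255)); dr(ring(q,.0065,.074),(255,0,255))
    cv2.imwrite(f"pics/{n}_{tag}.png",np.hstack([im[:,:]])); cv2.imwrite(f"pics/{n}_{tag}o.png",im2)
    out.append(im2); print(n,o)
cv2.imwrite(f"pics/both_{tag}.png",cv2.resize(np.hstack(out),(800,400),interpolation=cv2.INTER_AREA))
E
python3 m2.py a 16
```

```text
scene [262 199]
top [335 171]
```

View pics/scene_ao.png

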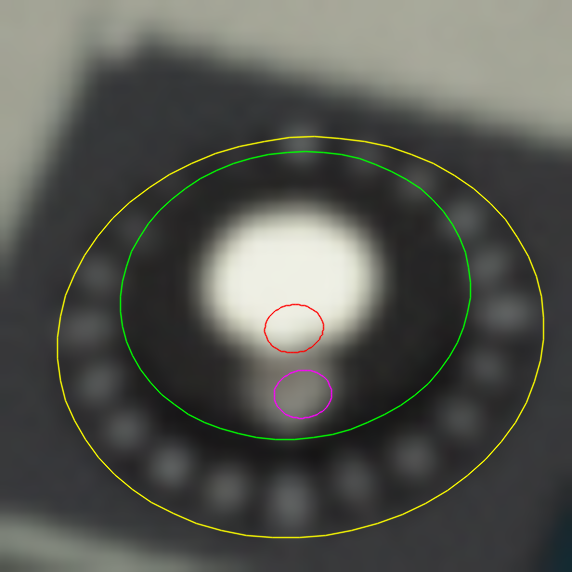

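View pics/top_ao.png

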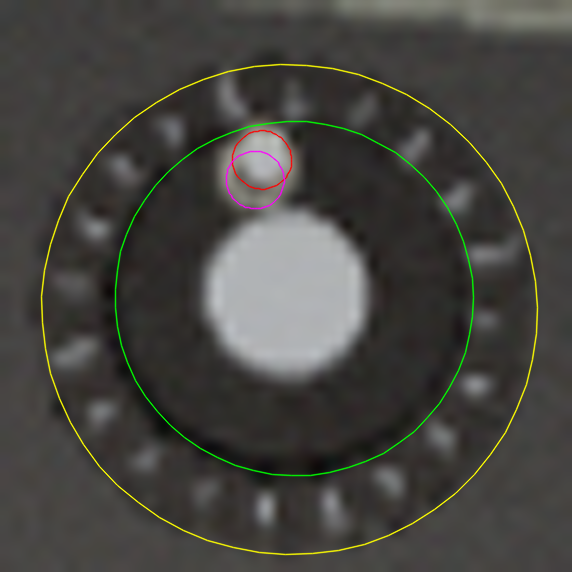

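Both views agree. The dial axis is near (0.560,-0.094). In the top crop the spinner top is at (262,155), and the low central hub comes out about 80 mm high. The spinner stands about 12.5° from world +x, in line with a printed mark. Next I'll work out the moves.

```bash
cat >> h.py <<'E'
from scipy.spatial.transform import Rotation as Ro
A=np.array([.560,-.094,0]); phim=np.radians(12.5-36)
n=np.array([np.sin(phim),-np.cos(phim),0]); m=np.array([np.cos(phim),np.sin(phim),0])
def Rdown(zdir): # tool x down, z = zdir
    x=np.array([0,0,-1.]); z=zdir/np.linalg.norm(zdir); return Ro.from_matrix(np.c_[x,np.cross(z,x),z])
def cur():
    s=robot.state(); return s,Ro.from_euler("xyz",s["tool_rot"],degrees=True)
def report(P=None,R=None):
    s,C=cur(); np.set_printoptions(precision=4,suppress=True)
    print("t",round(s["t"],3),"tcp",s["tcp_pos"],"F",s["wrist_force"],"w",round(s["gripper_width"],3)); print("q",s["qpos"])
    d=s["tcp_pos"]-A; print("n,m coords mm",1e3*d@n,1e3*d@m)
    if P is not None: print("shift tool",C.inv().apply(np.array(P)-s["tcp_pos"]))
    if R is not None: print("turn",(C.inv()*R).as_rotvec(), "deg",np.degrees((C.inv()*R).magnitude()))
E
python3 - <<'E'
from h import *
s,C=cur(); print(C.as_matrix())
P=A+.026*m-.040*n+[0,0,.2]; print(P,n,m)
for sg in(1,-1): report(P,Rdown(sg*n))
E
```

```text
[[-1.70671149e-04  3.78175870e-01  9.25733753e-01]
 [-3.40827143e-04  9.25733691e-01 -3.78175908e-01]
 [-9.99999927e-01 -3.80058907e-04 -2.91034310e-05]]
[ 0.59979352 -0.06768507  0.2       ] [-0.39874907 -0.91706007  0.        ] [ 0.91706007 -0.39874907  0.        ]
t 0.3 tcp [0.208  0.5091 0.2303] F [-0.4494  0.0803 -0.0543] w 0.994
q [63.9628 17.1937 87.1564  0.0002 75.6717 -3.8165]
n,m coords mm -412.6884305568395 -563.3112580391229
shift tool [ 0.0304 -0.3857  0.5808]
turn [1.5931 0.0003 0.0003] deg 91.27926247392325
t 0.3 tcp [0.208  0.5091 0.2303] F [-0.4494  0.0803 -0.0543] w 0.994
q [63.9628 17.1937 87.1564  0.0002 75.6717 -3.8165]
n,m coords mm -412.6884305568395 -563.3112580391229
shift tool [ 0.0304 -0.3857  0.5808]
turn [-1.5485 -0.0003  0.0003] deg 88.72074168941755
```

```bash
python3 -m handwheel '[[0.18,0,0,0,-0.028,0.042,-1],[0.18,0,0,0,-0.020,0.046,-1],[0.18,0,0,0,-0.011,0.049,-1],[0.18,0,0,0,-0.002,0.050,-1],[0.18,0,0,0,0.007,0.050,-1]]'; python3 - <<'E'
from h import *
report(A+.026*m-.040*n+[0,0,.2],Rdown(n))
E
```

```text
t: 0.92
tcp_pos: [0.3499, 0.2959, 0.2298]
tool_rot: [-28.2, 90.0, -103.3]
wrist_force: [0.7, 0.4, 0.2]
gripper_width: 0.506
t 0.925 tcp [0.3499 0.2959 0.2298] F [0.7201 0.4128 0.217 ] w 0.506
q [ 35.6581   5.4301 101.3136  -0.0217  73.2802  20.7225]
n,m coords mm -273.81071871599283 -348.20366335733803
shift tool [0.0299 0.1477 0.4158]
turn [0.6709 0.0006 0.0001] deg 38.44191230674656
```

```bash
python3 -m handwheel '[[0.168,0,0,0,0.017,0.047,-1],[0.168,0,0,0,0.024,0.044,-1],[0.168,0,0,0,0.031,0.039,-1],[0.168,0,0,0,0.037,0.033,-1],[0,0,0,0,0.042,0.026,-1]]'; python3 - <<'E'
from h import *
report(A+.026*m-.040*n+[0,0,.17],Rdown(n))
E
```

```text
t: 1.55
tcp_pos: [0.4916, 0.0812, 0.2307]
tool_rot: [122.5, 89.9, 7.5]
wrist_force: [1.5, 0.6, 0.1]
gripper_width: 0.007
t 1.55 tcp [0.4916 0.0812 0.2307] F [1.4855 0.5764 0.0759] w 0.007
q [ 5.1666 10.5061 95.4005  0.0041 73.9971 30.2135]
n,m coords mm -133.41000415576318 -132.59341125789413
shift tool [0.0608 0.161  0.0891]
turn [-0.027  -0.0009 -0.0014] deg 1.5510406882017842
```

```bash
python3 -m handwheel '[[-0.027,0,0,0,0.040,0.022,-1],[0,0,0,0.01,0.040,0.022,-1],[0,0,0,0.02,0.040,0.022,-1],[0,0,0,0.02,0.040,0.022,-1],[0,0,0,0,0,0,-1]]'; python3 - <<'E'
from h import *
report(A+.026*m-.040*n+[0,0,.114],Rdown(n))
E
python3 m2.py b 12.5
```

```text
t: 2.17
tcp_pos: [0.6063, -0.0722, 0.1787]
tool_rot: [127.1, 89.9, 13.4]
wrist_force: [0.3, 0.8, 0.7]
gripper_width: 0.001
t 2.175 tcp [ 0.6063 -0.0722  0.1787] F [0.3042 0.7939 0.6891] w 0.001
q [-10.2499  27.3024  80.2237   0.0493  72.3668  13.4095]
n,m coords mm -38.41176993002762 33.74945062514352
shift tool [ 0.0647 -0.0079 -0.0015]
turn [-0.003  -0.0012 -0.0016] deg 0.2099093264855705
scene [262 199]
top [335 171]
```

View pics/both_b.png

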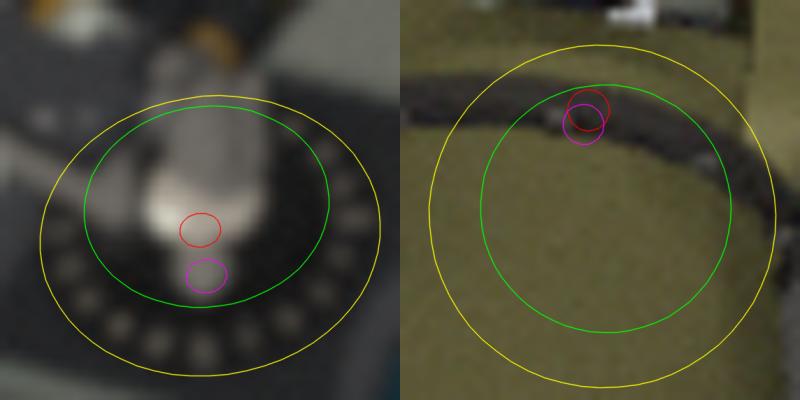

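```bash
python3 -m handwheel '[[0,0,0,0.01,-0.008,-0.002,-1],[0,0,0,0.02,0,0,-1],[0,0,0,0.02,0,0,-1],[0,0,0,0.013,0,0,-1],[0,0,0,0,0,0,-1]]'; cat > m3.py <<'E'
from h import *
import sys
report(); S=vision.snapshot("scene"); c=(262,195)
cv2.imwrite(f"pics/s_{sys.argv[1]}.png",cv2.resize(S["color"][195:251,256:316],None,fx=10,fy=10,interpolation=cv2.INTER_CUBIC))
E
python3 m3.py c
```

```text
t: 2.9
tcp_pos: [0.5974, -0.0596, 0.1182]
tool_rot: [113.4, 89.5, 0.2]
wrist_force: [0.4, -0.1, -0.3]
gripper_width: 0.009
t 2.9 tcp [ 0.5974 -0.0596  0.1182] F [ 0.3619 -0.1004 -0.2591] w 0.009
q [-9.2256 29.5235 85.5198  0.0891 64.4725 13.9834]
n,m coords mm -46.45762822678641 20.5838434119799
```

View pics/s_c.png

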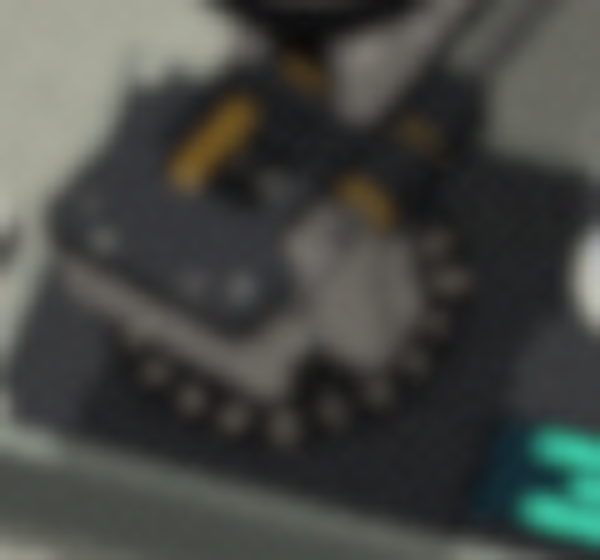

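```bash
python3 -m handwheel '[[0,0.005,0,0.002,0.005,0.003,-1],[0,0,0,0.002,0,0.003,-1],[0,0,0,0,0,0.003,-1],[0,0,0,0,0,0.002,-1],[0,0,0,0,0,0,-1]]'; python3 -c "
from h import *
report(None,Rdown(n))"
```

```text
t: 3.58
tcp_pos: [0.5987, -0.0729, 0.1165]
tool_rot: [129.7, 89.1, 16.4]
wrist_force: [0.2, -0.3, 0.2]
gripper_width: 0.005
t 3.575 tcp [ 0.5987 -0.0729  0.1165] F [ 0.2003 -0.2975  0.2278] w 0.005
q [-10.5852  29.8071  85.3343   0.4399  64.0821  12.4929]
n,m coords mm -34.76287720875734 27.099921879563112
turn [ 0.0041 -0.0097 -0.0117] deg 0.902493572581696
```

```bash
python3 -m handwheel '[[0,-0.01,-0.01,0.002,0,0.001,-1],[0,0,0,0.001,0,0.001,-1],[0,0,0,0,0,0.001,-1],[0,0,0,0,0,0.001,-1],[0,0,0,0,0,0.001,-1]]'; python3 -c "
from h import *
report(None,Rdown(n))"
```

```text
t: 4.2
tcp_pos: [0.5974, -0.0765, 0.1135]
tool_rot: [122.7, 89.9, 9.4]
wrist_force: [4.1, 5.6, -1.1]
gripper_width: 0.006
t 4.2 tcp [ 0.5974 -0.0765  0.1135] F [ 4.1253  5.6131 -1.1243] w 0.006
q [-10.8052  30.2457  85.0997   0.0568  64.5153  12.4181]
n,m coords mm -30.939773175121406 27.363941722070184
turn [ 0.0044 -0.0014 -0.0022] deg 0.29276931115746846
```

```bash
python3 -m handwheel '[[0,0,0,0,0,0.001,-1],[0,0,0,0,0,0.001,-1],[0,0,0,0,0,0.001,-1],[0,0,0,0,0,0.001,-1],[0,0,0,0,0,0.001,-1]]'; python3 -c "
from h import *
report(None,Rdown(n))"
```

```text
t: 4.82
tcp_pos: [0.5973, -0.0767, 0.1136]
tool_rot: [155.4, 89.4, 42.3]
wrist_force: [4.1, 6.9, -1.8]
gripper_width: 0.003
t 4.825 tcp [ 0.5973 -0.0767  0.1136] F [ 4.0735  6.8882 -1.8244] w 0.003
q [-11.0075  30.1025  85.309    0.5545  64.2171  11.9194]
n,m coords mm -30.732244816094592 27.361798152867546
turn [ 0.0058 -0.0099 -0.0045] deg 0.706610299156062
```

```bash
python3 -m handwheel '[[0,-0.01,0,0,0,0.002,-1],[0,0,0,0,0,0.002,-1],[0,0,0,0,0,0.002,-1],[0,0,0,0,0,0.001,-1],[0,0,0,0,0,0,-1]]'; python3 -c "
from h import *
report(None,Rdown(n))"
```

```text
t: 5.45
tcp_pos: [0.598, -0.0797, 0.1138]
tool_rot: [123.8, 89.2, 10.8]
wrist_force: [1.4, 1.0, -1.6]
gripper_width: 0.007
t 5.45 tcp [ 0.598  -0.0797  0.1138] F [ 1.4134  0.9596 -1.6448] w 0.007
q [-11.1969  30.0275  85.3986   0.3348  63.8289  11.7354]
n,m coords mm -28.21250198607739 29.13038445778575
turn [ 0.0074 -0.0079 -0.0116] deg 0.9077490072891856
```

```bash
python3 -m handwheel '[[0,-0.008,-0.011,0,-0.002,0.001,-1],[0,0,0,0,0,0.001,-1],[0,0,0,0,0,0.001,-1],[0,0,0,0,0,0.001,-1],[0,0,0,0,0,0,-1]]'; python3 -c "
from h import *
report(None,Rdown(n))"
```

```text
t: 6.08
tcp_pos: [0.594, -0.0832, 0.1139]
tool_rot: [-23.4, 89.9, -136.5]
wrist_force: [1.1, 1.0, -0.1]
gripper_width: 0.008
t 6.075 tcp [ 0.594  -0.0832  0.1139] F [ 1.1131  0.9783 -0.1161] w 0.008
q [-11.4421  30.0226  85.3853  -0.075   64.6396  11.6855]
n,m coords mm -23.483025009654256 26.87824702663677
turn [0.0071 0.0013 0.0006] deg 0.41296776659389517
```

```bash
python3 -m handwheel '[[0,0,0,0,0,0.001,-1],[0,0,0,0,0,0.002,-1],[0,0,0,0,0,0.002,-1],[0,0,0,0,0,0.002,-1],[0,0,0,0,0,0,-1]]'; python3 -c "
from h import *
report(None,Rdown(n))"
```

```text
t: 6.7
tcp_pos: [0.5922, -0.0888, 0.1141]
tool_rot: [127.7, 89.9, 14.7]
wrist_force: [0.4, -0.3, -0.5]
gripper_width: 0.008
t 6.7 tcp [ 0.5922 -0.0888  0.1141] F [ 0.4243 -0.2513 -0.5057] w 0.008
q [-12.048   29.8122  85.6767   0.0525  64.417   10.9851]
n,m coords mm -17.634349237658643 27.400227297536645
turn [ 0.0078 -0.0011 -0.0014] deg 0.4566045439015288
```

```bash
python3 -m handwheel '[[0.008,0,0,0,0,0.0015,-1],[0,0,0,0,0,0.0015,-1],[0,0,0,0,0,0.0015,-1],[0,0,0,0,0,0.0015,-1],[0,0,0,0,0,0,-1]]'; python3 -c "
from h import *
report(None,Rdown(n))"
```

```text
t: 7.32
tcp_pos: [0.5902, -0.0937, 0.1142]
tool_rot: [143.7, 89.8, 30.2]
wrist_force: [2.2, 0.6, -1.0]
gripper_width: -0.0
t 7.325 tcp [ 0.5902 -0.0937  0.1142] F [ 2.2464  0.5802 -1.049 ] w -0.0
q [-12.5948  29.6327  85.9471   0.1704  64.2545  10.8736]
n,m coords mm -12.325242504112595 27.574776695676146
turn [-0.0007 -0.0032 -0.0023] deg 0.22985346369543008
```

```bash
python3 -m handwheel '[[0,-0.003,0,0,0,0.0015,-1],[0,0,0,0,0,0.0015,-1],[0,0,0,0,0,0,-1],[0,0,0,0,0,0,-1],[0,0,0,0,0,0,-1]]'; python3 -c "
from h import *
report(None,Rdown(n))"
```

```text
t: 7.95
tcp_pos: [0.5885, -0.0973, 0.1141]
tool_rot: [51.4, 89.9, -62.1]
wrist_force: [0.3, -0.1, 0.3]
gripper_width: 0.005
t 7.95 tcp [ 0.5885 -0.0973  0.1141] F [ 0.3394 -0.0632  0.3177] w 0.005
q [-12.8685  29.5538  86.0741  -0.0978  64.2963  10.7364]
n,m coords mm -8.340674450834102 27.40533651565609
turn [-0.0011  0.0013 -0.0016] deg 0.1320358021877399
```

```bash
python3 -m handwheel '[[0,0,0,0,0,-0.015,-1],[0,0,0,-0.03,0,-0.02,-1],[0,0,0,-0.04,0,-0.03,-1],[0,0,0,-0.02,-0.01,-0.05,-1],[0,0,0,0,-0.02,-0.055,-1]]';python3 -m handwheel '[[0,0,0,0,-0.02,-0.05,-1],[0,0,0,0,-0.02,-0.05,-1],[0,0,0,0,-0.02,-0.05,-1],[0,0,0,0,0,0,-1],[0,0,0,0,0,0,-1]]'; python3 m2.py d -41.5; python3 -c "
from h import *
report(None,Rdown(n))"
```

```text
t: 8.57
tcp_pos: [0.6308, 0.0758, 0.2067]
tool_rot: [59.1, 89.9, -54.7]
wrist_force: [1.3, -0.1, -0.2]
gripper_width: 0.002
t: 9.2
tcp_pos: [0.6347, 0.2511, 0.2064]
tool_rot: [88.6, 89.9, -24.9]
wrist_force: [-0.1, -0.4, -0.8]
gripper_width: 0.008
scene [262 199]
top [335 171]
t 9.3 tcp [0.6348 0.2503 0.2066] F [ 0.1847 -0.2469  0.3891] w 0.006
q [18.4565 35.5416 63.9558 -0.0293 80.4603 41.9811]
n,m coords mm -345.5795317799374 -68.70950969413195
turn [-0.0003 -0.0001 -0.0009] deg 0.05494641348276285
```

View pics/both_d.png

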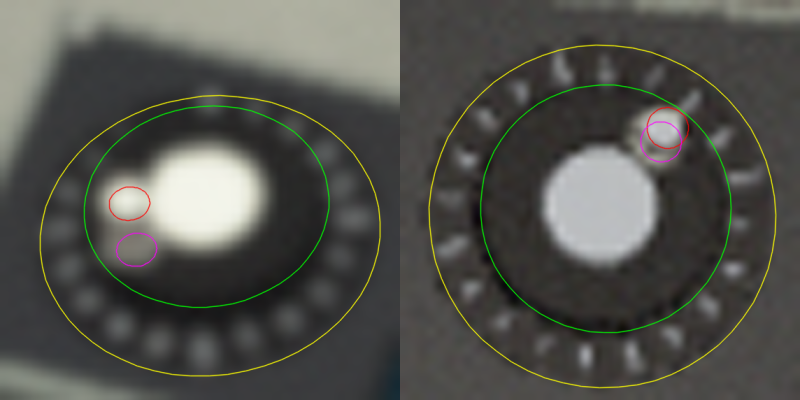

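Both views show the spinner at the predicted third-click position: the red ring sits on the bright post top at (128,203) and (665,130). I'm going back for the fourth click.

```bash
python3 -m handwheel '[[0,0,0,0,0.016,0.05,-1],[0,0,0,0,0.016,0.055,-1],[0,0,0,0,0.016,0.055,-1],[0,0,0,0,0.016,0.055,-1],[0,0,0,0,0.016,0.05,-1]]';python3 -m handwheel '[[0,0,0,0.01,0.005,0.02,-1],[0,0,0,0,0,0,-1],[0,0,0,0,0,0,-1],[0,0,0,0,0,0,-1],[0,0,0,0,0,0,-1]]';  python3 -c "
from h import *
report(A-.022*n+.025*m+[0,0,.114],Rdown(n))"
```

```text
t: 9.93
tcp_pos: [0.6002, -0.0347, 0.2072]
tool_rot: [102.2, 89.9, -11.5]
wrist_force: [0.7, 0.7, -0.4]
gripper_width: 0.003
t: 10.55
tcp_pos: [0.5961, -0.0593, 0.199]
tool_rot: [102.9, 89.7, -11.2]
wrist_force: [-0.4, -0.1, -0.7]
gripper_width: 0.004
t 10.55 tcp [ 0.5961 -0.0593  0.199 ] F [-0.4169 -0.0822 -0.6577] w 0.004
q [-9.1788 24.7262 81.1618 -0.0104 73.8249 14.8863]
n,m coords mm -46.21388161863992 19.216784852554067
shift tool [0.085  0.0056 0.0243]
turn [-0.0098 -0.0011 -0.0049] deg 0.6314407951566952
```

```bash
python3 -m handwheel '[[-0.01,0,-0.005,0.015,0.006,0.012,-1],[0,0,0,0.02,0,0.008,-1],[0,0,0,0.03,0,0,-1],[0,0,0,0.02,0,0,-1],[0,0,0,0,0,0,-1]]';  python3 -c "
from h import *
report(A-.012*n+.025*m+[0,0,.114],Rdown(n))"
```

```text
t: 11.18
tcp_pos: [0.5927, -0.0821, 0.1076]
tool_rot: [-94.7, 89.8, 152.1]
wrist_force: [0.5, -0.2, -0.2]
gripper_width: 0.006
t 11.175 tcp [ 0.5927 -0.0821  0.1076] F [ 0.5222 -0.2093 -0.1815] w 0.006
q [-11.4191  30.3688  85.7905   0.0636  64.0335  11.827 ]
n,m coords mm -23.937149414600515 25.290240180292543
shift tool [-0.0064 -0.0004  0.0119]
turn [ 0.0039 -0.0003  0.0035] deg 0.30254766689243295
```

```bash
python3 -m handwheel '[[0,0,0,-0.006,0,0,-1],[0,0,0,0,0,0.006,-1],[0,0,0,0,0,0.005,-1],[0,0,0,0,0,0.002,-1],[0,0,0,0,0,0,-1]]';  python3 -c "
from h import *
report(A-.008*n+.025*m+[0,0,.114],Rdown(n))"
```

```text
t: 11.8
tcp_pos: [0.5881, -0.0958, 0.1164]
tool_rot: [-176.7, 89.9, 70.0]
wrist_force: [0.2, -0.5, -0.5]
gripper_width: 0.006
t 11.8 tcp [ 0.5881 -0.0958  0.1164] F [ 0.2179 -0.5491 -0.5011] w 0.006
q [-12.792   29.3645  86.0332   0.0578  64.5957  10.4481]
n,m coords mm -9.593272331468244 26.514224374180838
shift tool [ 0.0024 -0.0015  0.0016]
turn [ 0.0041 -0.0009  0.0001] deg 0.24090292499562654
```

```bash
python3 -m handwheel '[[0,0,0,0.002,-0.002,0.002,-1],[0,0,0,0,0,0.0015,-1],[0,0,0,0,0,0.0015,-1],[0,0,0,0,0,0.0015,-1],[0,0,0,0,0,0,-1]]';  python3 -c "
from h import *
report(A-.001*n+.025*m+[0,0,.114],Rdown(n))"
```

```text
t: 12.42
tcp_pos: [0.5838, -0.0994, 0.1141]
tool_rot: [-169.2, 89.8, 77.5]
wrist_force: [0.3, 2.2, -0.4]
gripper_width: 0.003
t 12.425 tcp [ 0.5838 -0.0994  0.1141] F [ 0.3362  2.2181 -0.4289] w 0.003
q [-13.2899  29.0939  86.7947   0.2305  64.1146   9.8261]
n,m coords mm -4.556685305797334 23.94450453286724
shift tool [0.     0.001  0.0036]
turn [ 0.0049 -0.0036  0.0007] deg 0.35114993467241873
```

In contact. I'll push on in small rows towards midway (n about -1.8).

```bash
python3 -m handwheel '[[0,0,0,0,0.001,0.0015,-1],[0,0,0,0,0,0.0015,-1],[0,0,0,0,0,0.001,-1],[0,0,0,0,0,0,-1],[0,0,0,0,0,0,-1]]';  python3 -c "
from h import *
report(A-.001*n+.025*m+[0,0,.114],Rdown(n))"
```

```text
t: 13.05
tcp_pos: [0.5829, -0.1041, 0.114]
tool_rot: [-162.1, 89.8, 84.7]
wrist_force: [-0.0, -1.3, -0.1]
gripper_width: 0.002
t 13.05 tcp [ 0.5829 -0.1041  0.114 ] F [-0.0312 -1.2792 -0.128 ] w 0.002
q [-13.7368  29.1042  86.7904   0.183   64.13     9.4029]
n,m coords mm 0.12152148304359044 25.014134149215607
shift tool [-0.     -0.     -0.0011]
turn [ 0.0049 -0.0028  0.0009] deg 0.32606041037971883
```

```bash
python3 -m handwheel '[[0,0,0,0,0,-0.015,-1],[0,0,0,-0.03,0,-0.02,-1],[0,0,0,-0.04,0,-0.03,-1],[0,0,0,-0.02,-0.01,-0.05,-1],[0,0,0,0,-0.02,-0.055,-1]]';python3 -m handwheel '[[0,0,0,0,-0.03,-0.05,-1],[0,0,0,0,-0.03,-0.05,-1],[0,0,0,0,-0.03,-0.05,-1],[0,0,0,0,0,0,-1],[0,0,0,0,0,0,-1]]'; python3 m2.py e -59.5; python3 -c "
from h import *
report(None,Rdown(n))"
```

```text
t: 13.68
tcp_pos: [0.6244, 0.0686, 0.2074]
tool_rot: [-163.8, 89.8, 82.7]
wrist_force: [1.0, -0.2, -0.7]
gripper_width: 0.006
t: 14.3
tcp_pos: [0.5991, 0.2557, 0.2081]
tool_rot: [-177.1, 89.8, 69.7]
wrist_force: [-0.1, 0.4, 0.1]
gripper_width: 0.007
scene [262 199]
top [335 171]
t 14.4 tcp [0.5994 0.2549 0.2082] F [-0.5226  0.1058 -0.478 ] w 0.004
q [19.7449 31.1626 70.4814  0.1951 78.1957 42.9111]
n,m coords mm -335.64790886513384 -103.02159417908443
turn [ 0.0051 -0.0043  0.0002] deg 0.38561945103736744
```

View pics/both_e.png

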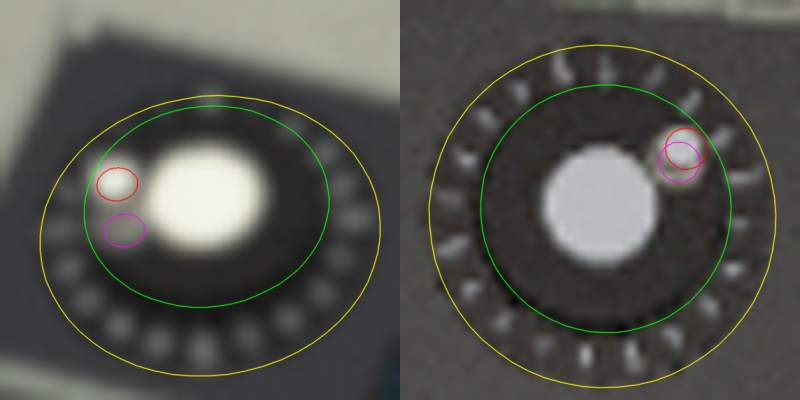

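Four clicks are confirmed. The post top is at (117,183) in the scene crop and (683,148) in the top crop, in line with the fourth mark at (722,135). Next is the blue button, pressed with one finger of the open gripper.

```bash
python3 -c "
from h import *
report(np.array([.5440,.0137,.16])-.05325*m,Rdown(n))"
```

```text
t 14.4 tcp [0.5994 0.2549 0.2082] F [-0.5226  0.1058 -0.478 ] w 0.004
q [19.7449 31.1626 70.4814  0.1951 78.1957 42.9111]
n,m coords mm -335.64790886513384 -103.02159417908443
shift tool [ 0.0471 -0.0091  0.2434]
turn [ 0.0051 -0.0043  0.0002] deg 0.38561945103736744
```

```bash
python3 -m handwheel '[[0.005,-0.004,0,0,-0.002,0.05,1],[0,0,0,0,-0.002,0.05,1],[0,0,0,0,-0.002,0.05,1],[0,0,0,0,-0.002,0.05,1],[0,0,0,0,-0.001,0.04,1]]'; python3 -m handwheel '[[0,0,0,0.02,0,0,1],[0,0,0,0.02,0,0,1],[0,0,0,0,0,0,1],[0,0,0,0,0,0,1],[0,0,0,0,0,0,1]]'; python3 -c "
from h import *
report(np.array([.5440,.0137,.11])-.05325*m,Rdown(n))
S=vision.snapshot('scene')
cv2.imwrite('pics/btn1.png',cv2.resize(S['color'][160:280,230:390],None,fx=5,fy=5,interpolation=cv2.INTER_CUBIC))"
```

```text
t: 15.02
tcp_pos: [0.4925, 0.0287, 0.2075]
tool_rot: [93.2, 90.0, -20.7]
wrist_force: [0.5, 0.5, 0.2]
gripper_width: 0.498
t: 15.65
tcp_pos: [0.4923, 0.0224, 0.1696]
tool_rot: [105.5, 89.7, -8.9]
wrist_force: [0.4, 0.5, 0.9]
gripper_width: 0.993
t 15.65 tcp [0.4923 0.0224 0.1696] F [0.3827 0.481  0.9009] w 0.993
q [ -1.6371  13.3077 100.6028  -0.0431  65.7814  22.8255]
n,m coords mm -79.73730935593802 -108.46978520996198
shift tool [ 0.0596 -0.0029 -0.0125]
turn [-0.0165 -0.0014 -0.0052] deg 0.9946965368985898
```

View pics/btn1.png

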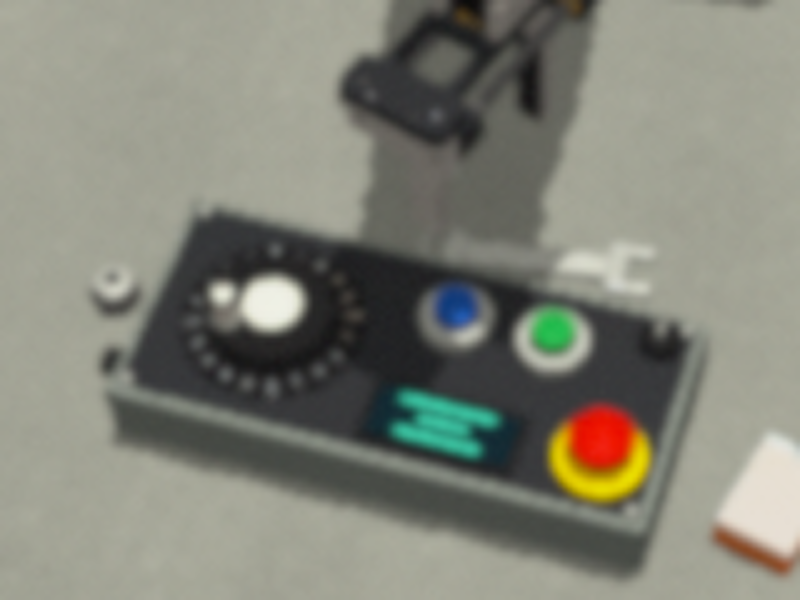

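```bash
python3 -m handwheel '[[-0.016,0,-0.005,0.02,-0.003,-0.012,1],[0,0,0,0.02,0,0,1],[0,0,0,0.01,0,0,1],[0,0,0,0,0,0,1],[0,0,0,0,0,0,1]]'; cat > m4.py <<'E'
from h import *
import sys
report(np.array([.5440,.0137,.11])-.05325*m,Rdown(n))
s,C=cur(); S=vision.snapshot('scene')
im=cv2.resize(S['color'][160:280,230:390],None,fx=5,fy=5,interpolation=cv2.INTER_CUBIC)
for sg in(1,-1):
    P=[s["tcp_pos"]+C.apply([.025,sg*a,b]) for a,b in((.047,-.008),(.0595,-.008),(.0595,.008),(.047,.008))]
    cv2.polylines(im,[np.round((proj(S,np.array(P))-[230,160]+.5)*5).astype(int)],True,(0,0,255) if sg>0 else (255,0,255),1)
cv2.imwrite(f'pics/{sys.argv[1]}.png',im)
E
python3 m4.py btn2
```

```text
t: 16.32
tcp_pos: [0.495, 0.0372, 0.1162]
tool_rot: [-162.5, 89.9, 84.1]
wrist_force: [0.4, 0.0, -0.1]
gripper_width: 1.002
t 16.325 tcp [0.495  0.0372 0.1162] F [ 0.4207  0.044  -0.0761] w 1.002
q [  0.0247  17.9251 102.667    0.1125  59.3979  23.2809]
n,m coords mm -94.41889666594057 -111.95201758429295
shift tool [0.0062 0.0011 0.002 ]
turn [ 0.0033 -0.0016  0.0005] deg 0.21036077190721955
```

View pics/btn2.png

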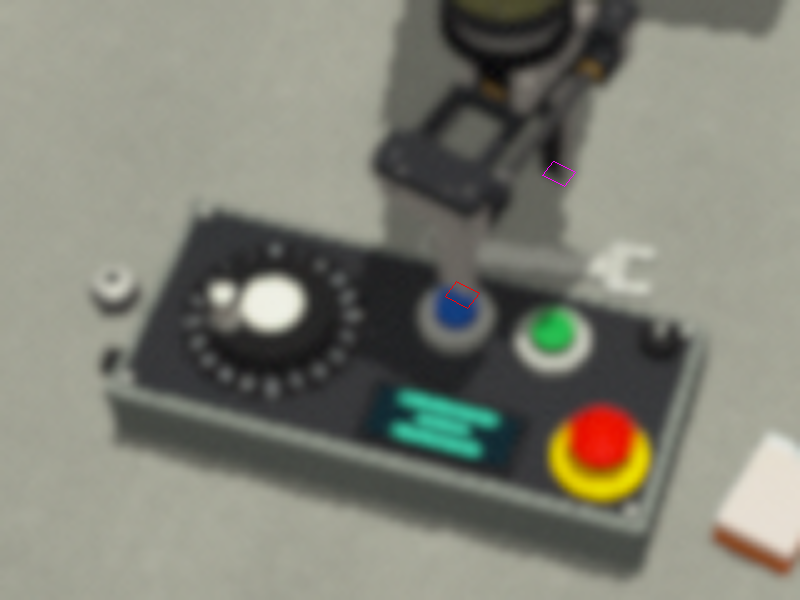

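The predicted finger footprint at (462,294) sits at the foot of the grey finger, directly over the blue button. I'll lower it onto the button.

```bash
python3 -m handwheel '[[0,0,0,0.006,0.001,0.002,1],[0,0,0,0.004,0,0,1],[0,0,0,0.002,0,0,1],[0,0,0,0,0,0,1],[0,0,0,0,0,0,1]]'; python3 m4.py btn3
```

```text
t: 17.0
tcp_pos: [0.4955, 0.0346, 0.1042]
tool_rot: [156.6, 89.9, 43.2]
wrist_force: [-0.2, 0.7, -0.6]
gripper_width: 0.998
t 17.0 tcp [0.4955 0.0346 0.1042] F [-0.178   0.6595 -0.6237] w 0.998
q [ -0.2746  18.9322 103.1877   0.1169  57.7759  23.0056]
n,m coords mm -92.26325201534765 -110.44164204775755
shift tool [-0.0058 -0.0004 -0.0001]
turn [ 0.0027 -0.0023 -0.001 ] deg 0.2132482028153515
```

```bash
python3 -m handwheel '[[0,0,0,0.002,0,0,1],[0,0,0,0.002,0,0,1],[0,0,0,0.002,0,0,1],[0,0,0,0.002,0,0,1],[0,0,0,0.002,0,0,1]]'; python3 -c "from h import *;report()"
```

```text
t: 17.68
tcp_pos: [0.4962, 0.0347, 0.0962]
tool_rot: [132.3, 89.7, 19.0]
wrist_force: [-19.5, 0.8, 37.2]
gripper_width: 0.997
t 17.675 tcp [0.4962 0.0347 0.0962] F [-19.4804   0.7545  37.1595] w 0.997
q [ -0.2587  19.6454 103.4936   0.1023  56.6159  23.0223]
n,m coords mm -92.60227102149727 -109.85451566432137
```

The button bottomed out: the tip is at about 71–72 mm and the vertical force rose to 37 N. I'll let go now, straight up, and clear the scene.

```bash
python3 -m handwheel '[[0,0,0,-0.006,0,0,1],[0,0,0,-0.015,0,0,1],[0,0,0,-0.03,0,0,1],[0,0,0,-0.04,0,0,1],[0,0,0,-0.03,0,0,1]]'; python3 -m handwheel '[[0,0,0,0,0,-0.04,1],[0,0,0,0,-0.02,-0.05,1],[0,0,0,0,-0.02,-0.05,1],[0,0,0,0,-0.02,-0.05,1],[0,0,0,0,-0.02,-0.05,1]]';python3 -m handwheel '[[0,0,0,0,0,0,1],[0,0,0,0,0,0,1],[0,0,0,0,0,0,1],[0,0,0,0,0,0,1],[0,0,0,0,0,0,1]]'; python3 m2.py f -59.5;python3 -c "
from h import *
report(); o=[]
for k in('scene','top'): 
  im=vision.snapshot(k)['color']; cv2.imwrite(f'pics/{k}_end.png',im)
  o.append(cv2.resize(im[190:280,240:385] if k=='scene' else im[150:240,260:405],None,fx=2.75,fy=2.75,interpolation=cv2.INTER_CUBIC))
cv2.imwrite('pics/end.png',np.hstack(o))"
```

```text
t: 18.3
tcp_pos: [0.4948, 0.0346, 0.2206]
tool_rot: [169.3, 89.9, 55.9]
wrist_force: [-0.3, 1.3, -0.9]
gripper_width: 0.999
t: 18.92
tcp_pos: [0.5186, 0.2911, 0.2271]
tool_rot: [128.8, 89.5, 15.1]
wrist_force: [0.5, -1.0, -0.0]
gripper_width: 0.999
t: 19.55
tcp_pos: [0.5184, 0.2913, 0.2279]
tool_rot: [128.4, 89.5, 14.8]
wrist_force: [-0.2, -0.4, -0.7]
gripper_width: 1.0
scene [262 199]
top [335 171]
t 19.65 tcp [0.5184 0.2916 0.2279] F [-0.2977  0.5484  0.0454] w 0.998
q [25.8667 22.7697 80.0076 -0.0967 76.7385 49.5094]
n,m coords mm -336.9747056245241 -191.92680968779104
```

View pics/both_f.png

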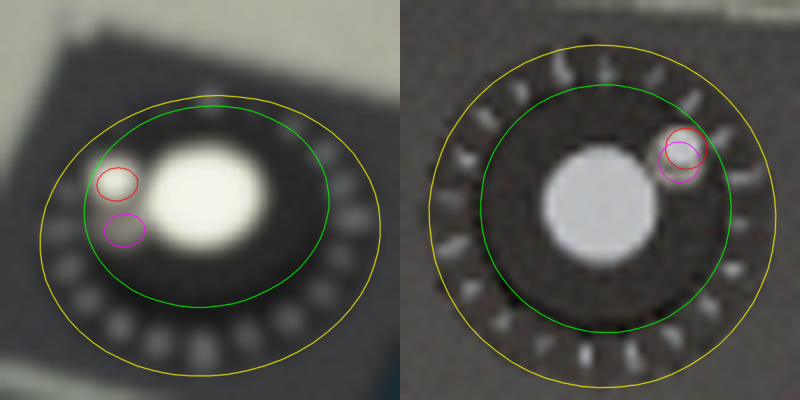

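View pics/end.png

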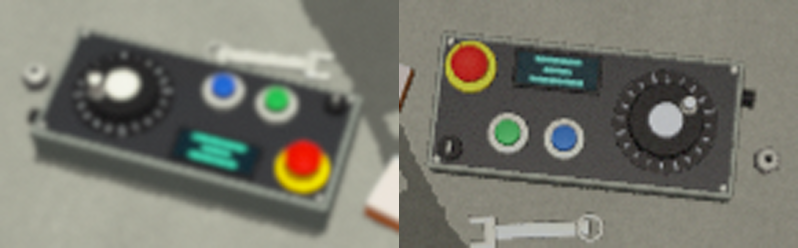

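The spinner still stands at the fourth click: (117,183) in the scene crop and (683,148) in the top crop. The blue button is back out at (563,138), and the nut and spanner haven't moved. I'm handing in.

```bash
python3 -c "
from cell import robot
print(robot.close_job())"
```

```text
the job is handed in; nothing more can be done
None
```

The job is done and handed in at about 20 s on the robot's clock.

- **Dial:** I pushed the spinner clockwise with the closed fingertips, one click at a time, at about 7–8 N. Camera checks after the third and fourth clicks, and again at the end, showed it where expected in both views. It rests at the fourth mark and did not reach a fifth.
- **Blue button:** I then pressed it with one finger of the open gripper and lifted straight off. The fingertip reached about 71 mm above the bench, against 72 mm for fully in. No camera showed the button while it was down, so full travel rests on the fingertip height and the force rise.
- **Force on the button:** The push was harder than I meant. It peaked at about 37 N down and 19 N sideways against the stop, where about 5 N would have done. That is well under the 120 N wrist limit.
- **Rest of the scene:** The final pictures show the robot clear of everything and the blue button back out. The green button and emergency stop look as they did, and I kept the fingers away from both. The nut and spanner beside the console look unmoved. I didn't compare the other loose items closely, but the arm only passed well above them or not near them.

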